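# Slide the bar tray across the chip gap into its dock

### The job

Slide the tray of steel bars by its orange handle off the steel plate, straight across the open chip gap and into the dock between the yellow rails: hold it level so that its heavy front does not sag into the gap, and do not lift it clear of the surfaces. Push it on until it meets the red rubber pad of the stop, press it on lightly for about half a second (8 to 12 newtons of push at the handle), then let go and leave it lying flat in the dock. Leave the file, the brush and the oil bottle where they are.

Things in the scene. Friction and masses are not known exactly. Their poses are not given: they have to be found in the camera images.
- tray_center (a point): Middle of the loose wooden tray, 140 mm in its x, 200 mm in its y, walls 30 mm high, 0.6 to 0.95 kg; 15 mm above its underside. Its -y end is the front and goes first. Steel bars fixed in the front half (tops 22 mm above the underside) put its centre of mass about 40 mm ahead (-y) of this point: not held level, it tips into the gap.
- tray_handle (a point): Grip point on the tray's upright orange handle plate at its rear (+y): 70 mm wide in the tray's x, 14 mm thick in its y, top 72 mm above the tray's underside. The point is on its mid-plane, 55 mm above the underside and 86 mm from tray_center in +y. The rear wall (30 mm high) stands just behind it. Grip from above, closing along the tray's y. Axes as the tray's.
- tray_front (a point): Middle of the tray's lower front edge: 100 mm from tray_center in -y, at the level of its underside. Axes as the tray's.
- plate: Fixed steel filing plate, 240 mm in x by 240 mm in y, on green feet; its flat top is 60 mm above its origin, which is under its centre on the bench. The tray starts on it. Its -y edge borders the open gap (80 to 95 mm wide).
- dock: Fixed plywood dock beyond the gap (-y). Its top, 60 mm above its origin, is level with the plate or up to 3 mm lower and runs from y=+120 to -175 mm (own frame), with a bevel ahead of +120. Yellow rails 22 mm high leave a channel 150 mm wide centred on x=0, flared to 180 mm from y=+90 to +130. The tray enters along the dock's -y, axes along the dock's.
- stop: Blue stop bracket on the dock's -y end, 45 mm high. Origin: on the dock top, middle of its front face, which looks to the dock's +y; it is at dock y=-150 mm. Its sprung red pad (44 mm wide, 8 to 28 mm up) is reset each time and not measured: its face is 16 to 62 mm in front (+y) of the bracket face. It yields 6 N per mm, 5 mm at most; over 16 N damages it.
- file: Bystander: file lying on the bench, 245 mm long along its x, black and yellow handle.
- brush: Bystander: flat brush lying on the bench, 210 mm long along its x.
- oil: Bystander: yellow oil bottle standing on the bench, 56 mm across, 130 mm high.
Not all that is in view belongs to the job. What is meant by the part that bears tray_center is not blue or pink, and is the larger of those in its own colour.

How it is judged:
On the way, in this order (a step that is already met when the one before it is completed fails the run):
1. the level tray bridges the gap: its front is at least 10 mm in over the dock top (y of tray_front in the frame of dock below 0.11 m and angle between tray_center's own z axis and vertical below 0.06 rad), for 0.1 s.
2. the tray, between the rails, is pressed against the stop's pad with 3 N or more (contact force between tray and stop above 3 N and y of tray_center in the frame of dock between -0.05 and 0.02 m and x of tray_center in the frame of dock between -0.012 and 0.012 m and z of tray_center in the frame of dock below 0.088 m), for 0.3 s.
At the end, for the whole second after the job is handed in: the tray lies released, at rest and flat (within 0.03 rad) on the dock between the rails, its axis within 0.08 rad of the dock's and its centre within 12 mm of the dock's centre line, and its centre between y=-50 and y=+20 mm in the dock's frame (where the stop pad leaves it) (y of tray_center in the frame of dock between -0.05 and 0.02 m and x of tray_center in the frame of dock between -0.012 and 0.012 m and z of tray_center in the frame of dock below 0.078 m and angle between tray_center's own z axis and vertical below 0.03 rad and angle between the y axis of tray_center and the y axis of dock, either way round below 0.08 rad and linear speed of tray below 0.01 m/s and angular speed of tray below 0.05 rad/s); the robot touches nothing.
It fails at once if the tray sags into the gap (tips over 0.06 rad, or its front sinks 10 mm below the plate top) (angle between tray_center's own z axis and vertical above 0.06 rad or height (world z) of tray_front below 0.05 m).
It fails at once if the tray is lifted more than 12 mm above the plate's top (height (world z) of tray_center above 0.087 m).
It fails at once if the stop is pressed with more than 16 N (contact force between tray and stop above 16 N).
It fails at once if the hand or arm pushes the stop (contact force between any of the arm, the fingers and stop above 3 N).
It fails at once if a bystander is moved by more than 20 mm (distance of any of file, brush, oil from where it was at the start of the episode above 0.02 m).
It also fails if it takes over 72 s, if anything falls off the work surface, if the arm or the gripper's body presses on something with over 40 N, if the wrist force passes 120 N, or if a joint passes its speed limit or range.

### The arm

A 7-joint arm with a two-finger parallel gripper is mounted at the origin on the work surface. World frame = base frame: x ahead of the robot, y to its left, z up, the work surface at z = 0. Lengths are in m, angles in rad, forces in N, time in s.
With the tool pointing down it reaches from about 0.425 to 0.95 m from the base axis. Payload 16.7 kg.
Tool frame: the origin (TCP) lies on the front face of the gripper's body, between the roots of the fingers; the fingertips stand 97 mm ahead of it and the grasp point (between the pads) lies 78 mm ahead of it; z points along the fingers, y is the line along which they close (so a half turn about z gives the same grasp; the last joint's range is limited). The gripper opens to 94 mm and grips with 3 to 60 N. Pads are 16 mm wide; open, the fingers measure 119 mm over their backs; the gripper's body (75 mm by 177 mm) begins 78 mm behind the grasp point.
Start: joints at [-1.371, 0.426, 0.074, 1.606, -0.034, 1.111, -0.067], TCP at [0.231, 0.634, 0.303] pointing down, gripper open.
Joint ranges: [-2.85, 2.85], [-0.5, 2.14], [-1.23, 1.37], [0.21, 2.46], [-1.02, 4.16], [0.16, 2.05], [-2.73, 2.73]. Speed limits (rad/s): [1.89, 1.89, 2.39, 2.39, 3.01, 3.01, 3.01].

### API

Orientations are given as a rotation vector (axis times angle).
In Python, from station import env, imaging gives the robot as it stands.
- The arm moves only by the tool drive_tool, never from a script. Its argument "commands" is a list of rows, each an object of numbers: "tx", "ty", "tz": the shift along the tool's x, y, z in cm; "twist": the turn about the tool's z in rad; "fingers": the closure, from 0 (fully open) to 1 (shut). In form: [{"tx": .., "ty": .., "tz": .., "twist": .., "fingers": ..}, ...]. A call has 1 to 12 rows; each row is the pose to reach, as a shift and turn from the pose commanded when the call began, along the tool's axes at that moment; what a row does not reach only later rows make up. A row lasts 1/8 s, in which the tool goes at most 62.5 mm and 10.7 degrees, less where a joint would pass 70% of its speed; a pose out of reach is approached as far as the arm can. A call with a gripper value outside its range is refused whole. The fingers move at their own pace and stop on an object; "newtons" is the grip in N (left out, the last holds). Time passes only in rows, so rows that repeat a pose let the fingers close. It gives the time, the measured TCP pose, the force, the opening and the grip force at its end, in the units of the state.
- env.sense(): the state, without advancing time (a new reading comes with each control period).
- imaging.camera(name): name is "scene" or "top" or "wrist"; returns a dict with "color" (400x640x3 uint8, red, green, blue), "K" (3x3 intrinsics, pixels), "k1" (the pictures are not rectified: a ray, as slopes to the right and down, at radius r is drawn at 1 + k1 r^2 times it, then the intrinsics apply), "cam_to_world" (4x4, takes a point from camera to world coordinates); the wrist camera has in their place "hand_eye" (4x4, takes a point from camera to tool coordinates, whose origin is the TCP and whose axes are the flange's). Camera axes: x right, y down, z forward; pixel columns grow to the right and rows downward; lengths in m; the calibration is good to about 2 mm. A picture is of the moment at which its call begins: read the wrist's pose just before it. There is no depth.
- env.job_done(): hands the job in; it is judged then, once.
The state is a dict: "clock": time; "joint_pos": joint angles; "joint_vel": joint speeds; "joint_efforts": joint torques, N m; "tool_pos": TCP position; "eef_rot": TCP orientation; "ft_force": force on the tool from outside, world axes, zero at the start; "moment": the same for the moment, N m; "width": finger opening in m; "finger_force": force on a finger pad.
Only numpy, scipy, OpenCV 4.12 (cv2) and the standard library are available. Lean on these libraries where they do the work, as an engineer would, in place of code of your own. Each camera call takes 0.05 s, during which the arm holds its last target. There are 200 camera calls.

## Working session

There is one attempt and no reset: what is moved stays moved. The work goes in short steps, Python scripts to look and compute and a tool call to move; the robot and the scene stay as the last step left them, time stands still between calls to the robot, and variables do not carry over. Pictures are saved under pics/ and viewed, at most 10 in all, crops included, and the job is handed in when it is done.

Besides the shell and the picture viewer there is one more tool, called after "Request:" as name([rows], argument=value, ...), one row to a line, values as JSON. drive_tool: Moves the arm, as the interface text tells. Its arguments: {"type":"object","properties":{"commands":{"type":"array","items":{"type":"object","properties":{"tx":{"type":"number"},"ty":{"type":"number"},"tz":{"type":"number"},"twist":{"type":"number"},"fingers":{"type":"number"}}}},"newtons":{"type":"number"}},"required":["commands"]}

```bash
mkdir -p pics; ls
python3 - <<'E'
from station import env, imaging
import cv2
print(env.sense())
for n in ("top","scene"):
    c=imaging.camera(n); cv2.imwrite(f"pics/{n}0.png",c["color"][:,:,::-1]); print(n,c["K"].tolist(),c["k1"],c["cam_to_world"].round(4).tolist())
E
```

```text
pics
{'clock': 0.0, 'joint_pos': array([-1.37146244,  0.42672997,  0.07383435,  1.60659659, -0.0341183 ,
        1.11077369, -0.06709111]), 'joint_vel': array([ 1.37577074e-03, -7.28995177e-04,  8.26068302e-06, -2.28233949e-04,
       -5.94065098e-04, -6.37938030e-04,  2.92771746e-04]), 'joint_efforts': array([ 1.80643547e-03, -9.35816717e+01,  3.66793223e+00, -4.54186070e+01,
       -4.87503363e-02,  2.03762774e-02,  1.52661305e-04]), 'tool_pos': array([0.23061872, 0.63405711, 0.30198098]), 'eef_rot': array([-5.45171200e-01, -3.09377720e+00,  1.94766436e-03]), 'ft_force': array([ 0.43649672, -0.44357138,  0.27020945]), 'moment': array([-0.00371767, -0.01255856, -0.00874193]), 'finger_force': 0.0, 'width': 0.09437280665006612}
top [[475.07488661154395, 0.0, 323.09393190657715], [0.0, 475.07488661154395, 197.7947677151664], [0.0, 0.0, 1.0]] -0.0572880522847877 [[-0.013, -0.9868, 0.1612, 0.3093], [-0.9997, 0.0163, 0.0192, -0.0027], [-0.0215, -0.1609, -0.9867, 1.388], [0.0, 0.0, 0.0, 1.0]]
scene [[364.63260203638424, 0.0, 322.1713680027742], [0.0, 364.63260203638424, 207.13297215790192], [0.0, 0.0, 1.0]] -0.08014542903836407 [[0.0364, 0.6066, -0.7941, 1.491], [0.9993, -0.0143, 0.0349, -0.0229], [0.0098, -0.7948, -0.6067, 0.8438], [0.0, 0.0, 0.0, 1.0]]
```

View pics/top0.png

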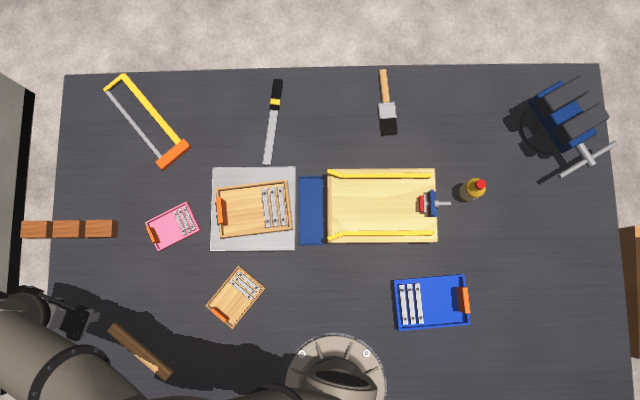

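View pics/scene0.png

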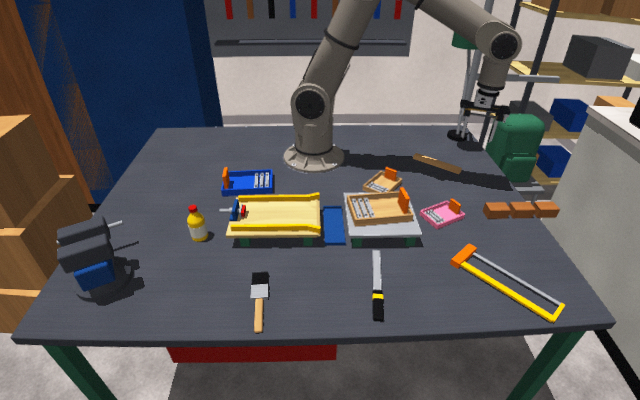

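Candidates in the top view are the wooden tray on the plate (253,210), a small wooden tray (236,297), a pink one (173,226) and a blue one (431,302). The tray on the plate is the one meant: it is wooden, the larger of the two in that colour, and lies on the plate. I'll confirm this in an enlarged crop.

Run:
```python
import cv2
a=cv2.imread("pics/top0.png")
cv2.imwrite("pics/crop1.png",cv2.resize(a[155:255,200:460],None,fx=3,fy=3,interpolation=cv2.INTER_CUBIC))
```

```text
(no output)
```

View pics/crop1.png

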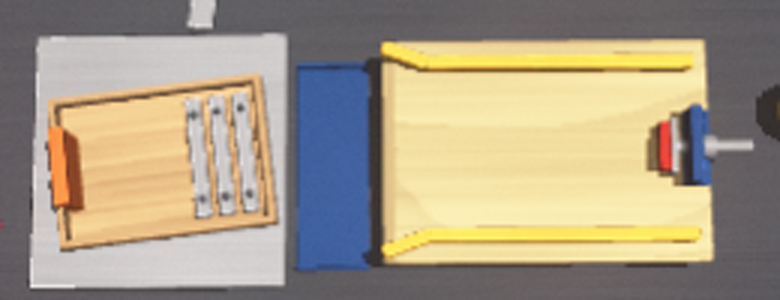

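The crop confirms it: the tray on the plate has three bars in front and its orange handle at the left (+y) end, and it is slightly yawed. Rim corners in the crop are (50,100), (262,76), (277,221) and (62,249). The rails are at rows about 67 and 228, and the red pad face is at column about 657.

```bash
cat > h.py <<'E'
import numpy as np, cv2
from scipy.spatial.transform import Rotation as R
def w(c,uv,z,T=None):
    T=c["cam_to_world"] if T is None else T
    d=np.array([c["k1"],0,0,0,0.])
    uv=np.array(uv,float).reshape(-1,1,2)
    n=cv2.undistortPoints(uv,c["K"],d).reshape(-1,2)
    r=np.c_[n,np.ones(len(n))]@T[:3,:3].T
    return T[:3,3]+r*((z-T[2,3])/r[:,2])[:,None]
E
python3 - <<'E'
from station import env, imaging
from h import *
c=imaging.camera("top")
f=lambda p,z: w(c,np.array(p)/3.+[200,155]-1/3,z)[:,:2].round(4).tolist()
t=f([(50,100),(262,76),(277,221),(62,249)],.09); print("tray",t,np.mean(t,0))
print("plate",f([(37,36),(287,35),(285,288),(31,286)],.06))
print("handle top?",f([(49,128),(63,127),(82,207),(66,209)],.132))
print("dock",f([(383,42),(705,41),(713,263),(387,264)],.059))
print("rail out +x",f([(420,55),(690,54)],.081),"in",f([(422,69),(692,67)],.059))
print("rail in -x",f([(428,228),(700,228)],.081), "out",f([(428,240),(700,240)],.081))
print("pad",f([(658,122),(658,172)],.08),"stop",f([(690,105),(690,184)],.1))
t=np.array(t);e=[t[0]-t[1],t[3]-t[2]];print([np.degrees(np.arctan2(-v[0],v[1])) for v in e],[np.linalg.norm(v) for v in e])
E=None
E
```

```text
tray [[0.5541, 0.3211], [0.5733, 0.1226], [0.4378, 0.109], [0.4148, 0.3069]] [0.495  0.2149]
plate [[0.6226, 0.3428], [0.619, 0.1016], [0.3782, 0.1043], [0.383, 0.3427]]
handle top? [[0.5205, 0.311], [0.5212, 0.2983], [0.4486, 0.2796], [0.447, 0.294]]
dock [[0.6107, 0.0099], [0.6064, -0.297], [0.3953, -0.2938], [0.3992, 0.0092]]
rail out +x [[0.5926, -0.0248], [0.5893, -0.2774]] in [[0.5838, -0.0268], [0.5814, -0.2833]]
rail in -x [[0.4302, -0.0291], [0.4261, -0.2786]] out [[0.4191, -0.0289], [0.4151, -0.2781]]
pad [[0.5255, -0.2447], [0.4787, -0.2426]] stop [[0.5375, -0.271], [0.4646, -0.2675]]
[np.float64(5.5247727298081), np.float64(6.629193005143402)] [np.float64(0.19942640246466867), np.float64(0.19923205063442984)]
```

```bash
cat >> h.py <<'E'
def shift(s,p,yaw):
    "shift in cm/rad in tool axes to TCP p with tool y axis at yaw from world +y"
    M=R.from_rotvec(s["eef_rot"]).as_matrix()
    cur=np.arctan2(-M[0,1],M[1,1]); d=(yaw-cur+np.pi/2)%np.pi-np.pi/2
    print("cur yaw",cur.round(4),"tcp",s["tool_pos"].round(4),"shift cm",(M.T@(np.array(p)-s["tool_pos"])*100).round(2),"twist",-d.round(4),"tooly",M[:,1].round(3))
E
python3 -c "
from station import env
from h import *
shift(env.sense(),[.486,.300,.29],.105)"
```

```text
cur yaw -0.3488 tcp [0.2306 0.6341 0.3021] shift cm [-35.42 -22.67   1.24] twist -0.4538 tooly [ 0.342  0.94  -0.001]
```

Request:
drive_tool([
  {"tx":-35.4,"ty":-22.7,"tz":1.2,"twist":-0.454,"fingers":0},
  {"tx":-35.4,"ty":-22.7,"tz":1.2,"twist":-0.454,"fingers":0},
  {"tx":-35.4,"ty":-22.7,"tz":1.2,"twist":-0.454,"fingers":0},
  {"tx":-35.4,"ty":-22.7,"tz":1.2,"twist":-0.454,"fingers":0},
  {"tx":-35.4,"ty":-22.7,"tz":1.2,"twist":-0.454,"fingers":0},
  {"tx":-35.4,"ty":-22.7,"tz":1.2,"twist":-0.454,"fingers":0},
  {"tx":-35.4,"ty":-22.7,"tz":1.2,"twist":-0.454,"fingers":0},
  {"tx":-35.4,"ty":-22.7,"tz":1.2,"twist":-0.454,"fingers":0},
  {"tx":-35.4,"ty":-22.7,"tz":1.2,"twist":-0.454,"fingers":0},
  {"tx":-35.4,"ty":-22.7,"tz":1.2,"twist":-0.454,"fingers":0},
  {"tx":-35.4,"ty":-22.7,"tz":1.2,"twist":-0.454,"fingers":0},
  {"tx":-35.4,"ty":-22.7,"tz":1.2,"twist":-0.454,"fingers":0},
])

```text
clock: 1.65
tool_pos: [0.4854, 0.3005, 0.2907]
eef_rot: [0.167, -3.137, -0.0]
ft_force: [0.7, -0.6, -0.8]
width: 0.0939
finger_force: 0.0
```

```bash
python3 -c "
from station import env,imaging
from h import *
s=env.sense();shift(s,[.486,.300,.29],.105);print(s['ft_force'])
c=imaging.camera('wrist');cv2.imwrite('pics/w1.png',c['color'][:,:,::-1]);print(c['hand_eye'].round(4).tolist(),c['K'].tolist(),c['k1'])"
```

```text
cur yaw 0.1061 tcp [0.4854 0.3005 0.2907] shift cm [-0.05 -0.06  0.07] twist 0.0011 tooly [-0.106  0.994  0.   ]
[ 0.74279171 -0.63066669 -0.8291896 ]
[[-0.0009, -0.9631, -0.269, 0.0771], [1.0, -0.0009, 0.0001, 0.0004], [-0.0003, -0.269, 0.9631, -0.0823], [0.0, 0.0, 0.0, 1.0]] [[275.62086212689394, 0.0, 316.92404505882047], [0.0, 275.62086212689394, 197.79768264977145], [0.0, 0.0, 1.0]] -0.014025364800419752
```

View pics/w1.png

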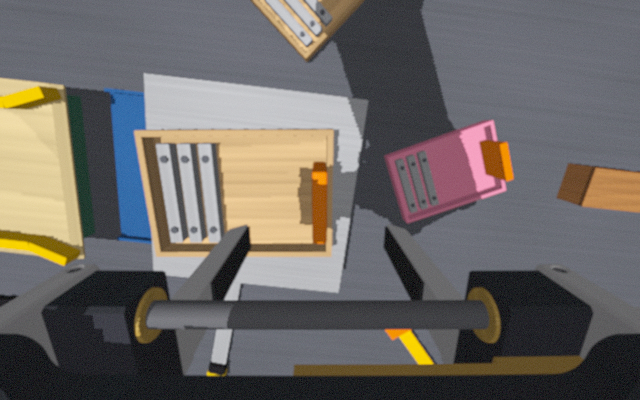

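The wrist view shows the tray with its handle top at columns 313–327, rows 163–244, slightly left of the camera axis. The rim corners are (135,130), (334,128), (333,255) and (158,256).

```bash
python3 -c "
from station import env,imaging
from h import *
s=env.sense();c=imaging.camera('wrist')
B=np.eye(4);B[:3,:3]=R.from_rotvec(s['eef_rot']).as_matrix();B[:3,3]=s['tool_pos'];T=B@c['hand_eye']
a=w(c,[(135,130),(334,128),(333,255),(158,256)],.09,T)[:,:2];print(a.round(4),a.mean(0))
for v in (a[1]-a[0],a[2]-a[3]):print(np.arctan2(-v[0],v[1]),np.linalg.norm(v))
v=a[2]-a[1];print(np.arctan2(v[1],v[0]),np.linalg.norm(v))
h=w(c,[(313,163),(327,163),(327,244),(313,244)],.132,T)[:,:2];print(h.round(4),h.mean(0))
"
```

```text
[[0.4363 0.1119]
 [0.4139 0.3103]
 [0.5524 0.3261]
 [0.5748 0.1282]] [0.49435016 0.21913912]
0.11257321405162628 0.19964984818733714
0.1127384625099965 0.19923032372246455
0.11343067602532551 0.13947291563904832
[[0.4446 0.293 ]
 [0.4433 0.3052]
 [0.5202 0.3141]
 [0.5216 0.3008]] [0.48245835 0.30326445]
```

```bash
python3 -c "
from station import env
from h import *
shift(env.sense(),[.4845,.3030,.193],.1125)"
```

```text
cur yaw 0.1057 tcp [0.4856 0.3002 0.2907] shift cm [0.08 0.29 9.77] twist -0.0068 tooly [-0.105  0.994 -0.   ]
```

Request:
drive_tool([
  {"tx":0.1,"ty":0.3,"tz":3,"twist":-0.007,"fingers":0},
  {"tx":0.1,"ty":0.3,"tz":6,"twist":-0.007,"fingers":0},
  {"tx":0.1,"ty":0.3,"tz":8.5,"twist":-0.007,"fingers":0},
  {"tx":0.1,"ty":0.3,"tz":9.75,"twist":-0.007,"fingers":0},
  {"tx":0.1,"ty":0.3,"tz":9.75,"twist":-0.007,"fingers":0.5},
  {"tx":0.1,"ty":0.3,"tz":9.75,"twist":-0.007,"fingers":0.7},
  {"tx":0.1,"ty":0.3,"tz":9.75,"twist":-0.007,"fingers":1},
  {"tx":0.1,"ty":0.3,"tz":9.75,"twist":-0.007,"fingers":1},
  {"tx":0.1,"ty":0.3,"tz":9.75,"twist":-0.007,"fingers":1},
  {"tx":0.1,"ty":0.3,"tz":9.75,"twist":-0.007,"fingers":1},
], newtons=60)

```text
clock: 3.0
tool_pos: [0.4845, 0.3029, 0.1932]
eef_rot: [0.176, -3.137, -0.0]
ft_force: [-0.2, 0.1, -0.7]
width: 0.0373
finger_force: 0.0
```

```bash
python3 -c "
from station import env
from h import *
s=env.sense();print(s['ft_force'],s['moment'],s['width'],s['finger_force']);shift(s,[.508,.303,.193],-.0135)"
```

```text
[-0.15837618  0.05523074 -0.74676654] [-0.00905192  0.02278193  0.04706359] 0.03731890855656867 0.0
cur yaw 0.1121 tcp [0.4845 0.3029 0.1932] shift cm [-2.34 -0.25  0.02] twist 0.1256 tooly [-0.112  0.994  0.   ]
```

Request:
drive_tool([
  {"fingers":1},
  {"fingers":1},
  {"fingers":1},
  {"fingers":1},
  {"fingers":1},
  {"fingers":1},
], newtons=60)

```text
schema error: expected keys tx, ty, tz, twist, fingers
```

```bash
python3 -c "
from station import env
from h import *
s=env.sense();print(s['ft_force'],s['moment'],s['width'],s['finger_force']);shift(s,[.511,.303,.193],-.0135)"
```

```text
[-0.15837618  0.05523074 -0.74676654] [-0.00905192  0.02278193  0.04706359] 0.03731890855656867 0.0
cur yaw 0.1121 tcp [0.4845 0.3029 0.1932] shift cm [-2.64 -0.28  0.02] twist 0.1256 tooly [-0.112  0.994  0.   ]
```

Request:
drive_tool([
  {"tx":0,"ty":0,"tz":0,"twist":0,"fingers":1},
  {"tx":0,"ty":0,"tz":0,"twist":0,"fingers":1},
  {"tx":0,"ty":0,"tz":0,"twist":0,"fingers":1},
  {"tx":0,"ty":0,"tz":0,"twist":0,"fingers":1},
  {"tx":0,"ty":0,"tz":0,"twist":0,"fingers":1},
  {"tx":0,"ty":0,"tz":0,"twist":0,"fingers":1},
], newtons=60)

```text
clock: 3.75
tool_pos: [0.4845, 0.3028, 0.1931]
eef_rot: [0.176, -3.137, 0.0]
ft_force: [0.3, -0.2, -0.1]
width: 0.0138
finger_force: 60.0
```

```bash
python3 -c "
from station import env
from h import *
s=env.sense();print(s['ft_force'],s['moment'],s['width'],s['finger_force']);shift(s,[.511,.303,.193],-.0135)"
```

```text
[ 0.29739619 -0.20492108 -0.09244497] [-0.0507007   0.04219616 -0.13221599] 0.013800531420162349 59.999048709869385
cur yaw 0.1121 tcp [0.4845 0.3028 0.1931] shift cm [-2.64 -0.28  0.01] twist 0.1256 tooly [-0.112  0.994 -0.   ]
```

Gripped firmly (13.8 mm, 60 N). Next I align it on the plate with the dock's axis.

Request:
drive_tool([
  {"tx":-0.5,"ty":-0.05,"tz":0,"twist":0.025,"fingers":1},
  {"tx":-1.0,"ty":-0.1,"tz":0,"twist":0.05,"fingers":1},
  {"tx":-1.5,"ty":-0.15,"tz":0,"twist":0.075,"fingers":1},
  {"tx":-2.0,"ty":-0.2,"tz":0,"twist":0.1,"fingers":1},
  {"tx":-2.6,"ty":-0.25,"tz":0,"twist":0.126,"fingers":1},
  {"tx":-2.6,"ty":-0.25,"tz":0,"twist":0.126,"fingers":1},
])

```text
clock: 4.5
tool_pos: [0.5112, 0.3032, 0.1931]
eef_rot: [0.024, 3.141, -0.0]
ft_force: [-0.6, 0.2, -0.4]
width: 0.0138
finger_force: 60.0
```

Run:
```python
from station import env,imaging
from h import *
s=env.sense();print(s['ft_force'],s['moment'],s['width']);shift(s,[.508,.11,.193],-.0135)
c=imaging.camera('top');a=c['color'][:,:,::-1]
cv2.imwrite("pics/crop2.png",cv2.resize(a[155:255,200:460],None,fx=3,fy=3,interpolation=cv2.INTER_CUBIC))
```

```text
[-0.55192702  0.19275477 -0.4207028 ] [ 0.20392379  0.33096296 -0.40059714] 0.0138005895229199
cur yaw -0.0151 tcp [0.5112 0.3032 0.1931] shift cm [ 3.000e-02 -1.932e+01  1.000e-02] twist -0.0016 tooly [ 0.015  1.    -0.   ]
```

View pics/crop2.png

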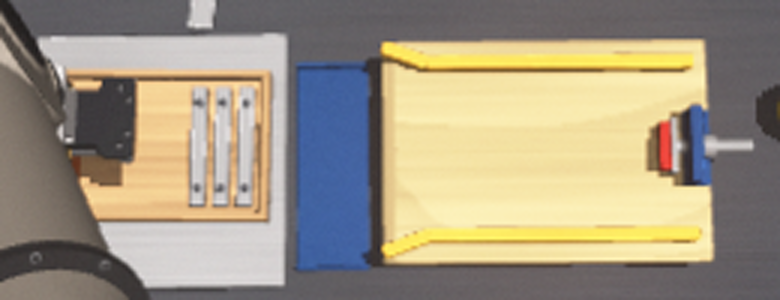

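The tray front spans crop rows 72–222, centred at row 147. The rails are centred at about row 147.5, so the tray is aligned. I'll slide across the gap.

Request:
drive_tool([
  {"tx":0,"ty":-0.7,"tz":0,"twist":0,"fingers":1},
  {"tx":0,"ty":-1.7,"tz":0,"twist":0,"fingers":1},
  {"tx":0,"ty":-2.7,"tz":0,"twist":0,"fingers":1},
  {"tx":0,"ty":-3.7,"tz":0,"twist":0,"fingers":1},
  {"tx":0,"ty":-4.7,"tz":0,"twist":0,"fingers":1},
  {"tx":0,"ty":-5.7,"tz":0,"twist":0,"fingers":1},
  {"tx":0,"ty":-6.5,"tz":0,"twist":0,"fingers":1},
  {"tx":0,"ty":-7,"tz":0,"twist":0,"fingers":1},
  {"tx":0,"ty":-7,"tz":0,"twist":0,"fingers":1},
])

```text
clock: 5.68
tool_pos: [0.5097, 0.2324, 0.1931]
eef_rot: [-0.023, -3.141, 0.001]
ft_force: [-0.6, -3.3, 3.2]
width: 0.0135
finger_force: 60.0
```

Run:
```python
from station import env
from h import *
s=env.sense();print(s['ft_force'],s['moment'],s['width']);shift(s,[.508,.16,.193],-.0135)
```

```text
[-0.60683586 -3.33400636  3.17493877] [-0.55501756  0.06118804  0.0060297 ] 0.013537227017462055
cur yaw -0.0145 tcp [0.5097 0.2324 0.1931] shift cm [ 0.06 -7.24  0.02] twist -0.001 tooly [ 0.015  1.    -0.001]
```

Request:
drive_tool([
  {"tx":0,"ty":-0.7,"tz":0,"twist":0,"fingers":1},
  {"tx":0,"ty":-1.6,"tz":0,"twist":0,"fingers":1},
  {"tx":0,"ty":-2.5,"tz":0,"twist":0,"fingers":1},
  {"tx":0,"ty":-3.4,"tz":0,"twist":0,"fingers":1},
  {"tx":0,"ty":-4.3,"tz":0,"twist":0,"fingers":1},
  {"tx":0,"ty":-5.2,"tz":0,"twist":0,"fingers":1},
  {"tx":0,"ty":-6,"tz":0,"twist":0,"fingers":1},
  {"tx":0,"ty":-6.7,"tz":0,"twist":0,"fingers":1},
  {"tx":0,"ty":-7.2,"tz":0,"twist":0,"fingers":1},
  {"tx":0,"ty":-7.2,"tz":0,"twist":0,"fingers":1},
  {"tx":0,"ty":-7.2,"tz":0,"twist":0,"fingers":1},
])

```text
clock: 7.05
tool_pos: [0.5087, 0.1605, 0.1931]
eef_rot: [-0.023, -3.141, 0.002]
ft_force: [1.0, -2.8, 3.4]
width: 0.0136
finger_force: 60.0
```

Run:
```python
from station import env,imaging
from h import *
s=env.sense();print(s['ft_force'],s['moment'],s['width']);shift(s,[.508,.16,.193],-.0135)
c=imaging.camera('top');a=c['color'][:,:,::-1]
cv2.imwrite("pics/crop3.png",cv2.resize(a[155:255,200:460],None,fx=3,fy=3,interpolation=cv2.INTER_CUBIC))
```

```text
[ 0.96720663 -2.83236181  3.3652001 ] [-0.57080687 -0.18366401  0.01544022] 0.013613876668231455
cur yaw -0.0143 tcp [0.5087 0.1605 0.1931] shift cm [ 0.07 -0.05  0.01] twist -0.0008 tooly [ 0.014  1.    -0.001]
```

View pics/crop3.png

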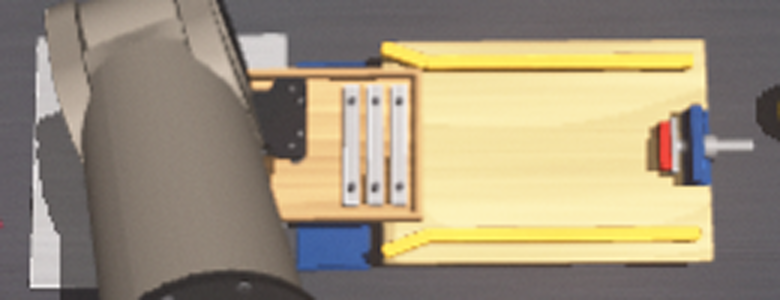

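The front is at col 422 over the dock and level, rows 71–221, about 1 mm toward the +x rail. I'll correct that slightly and go on.

Request:
drive_tool([
  {"tx":0.05,"ty":-0.8,"tz":0,"twist":0,"fingers":1},
  {"tx":0.1,"ty":-1.9,"tz":0,"twist":0,"fingers":1},
  {"tx":0.1,"ty":-3.0,"tz":0,"twist":0,"fingers":1},
  {"tx":0.1,"ty":-4.1,"tz":0,"twist":0,"fingers":1},
  {"tx":0.1,"ty":-5.2,"tz":0,"twist":0,"fingers":1},
  {"tx":0.1,"ty":-6.3,"tz":0,"twist":0,"fingers":1},
  {"tx":0.1,"ty":-7.4,"tz":0,"twist":0,"fingers":1},
  {"tx":0.1,"ty":-8.5,"tz":0,"twist":0,"fingers":1},
  {"tx":0.1,"ty":-9.4,"tz":0,"twist":0,"fingers":1},
  {"tx":0.1,"ty":-10,"tz":0,"twist":0,"fingers":1},
  {"tx":0.1,"ty":-10,"tz":0,"twist":0,"fingers":1},
])

```text
clock: 8.48
tool_pos: [0.5062, 0.0609, 0.1931]
eef_rot: [-0.023, -3.141, 0.0]
ft_force: [0.0, 0.0, -6.2]
width: 0.0136
finger_force: 60.0
```

Run:
```python
from station import env
from h import *
s=env.sense();print(s['ft_force'],s['moment'],s['width']);shift(s,[.5065,-.03,.193],-.0135)
```

```text
[ 0.03526581  0.03410737 -6.2314105 ] [ 0.78276042 -0.01242761 -0.02260513] 0.013583407477571566
cur yaw -0.0144 tcp [0.5062 0.0609 0.1931] shift cm [-0.16 -9.09  0.01] twist -0.0009 tooly [ 0.014  1.    -0.   ]
```

Request:
drive_tool([
  {"tx":0,"ty":-0.8,"tz":0,"twist":0,"fingers":1},
  {"tx":0,"ty":-1.8,"tz":0,"twist":0,"fingers":1},
  {"tx":0,"ty":-2.8,"tz":0,"twist":0,"fingers":1},
  {"tx":0,"ty":-3.8,"tz":0,"twist":0,"fingers":1},
  {"tx":0,"ty":-4.8,"tz":0,"twist":0,"fingers":1},
  {"tx":0,"ty":-5.8,"tz":0,"twist":0,"fingers":1},
  {"tx":0,"ty":-6.8,"tz":0,"twist":0,"fingers":1},
  {"tx":0,"ty":-7.6,"tz":0,"twist":0,"fingers":1},
  {"tx":0,"ty":-8,"tz":0,"twist":0,"fingers":1},
  {"tx":0,"ty":-8,"tz":0.05,"twist":0,"fingers":1},
  {"tx":0,"ty":-8,"tz":0.1,"twist":0,"fingers":1},
  {"tx":0,"ty":-8,"tz":0.1,"twist":0,"fingers":1},
])

```text
clock: 9.98
tool_pos: [0.5052, -0.0185, 0.1922]
eef_rot: [0.021, 3.142, -0.0]
ft_force: [-0.0, -0.0, -2.9]
width: 0.0137
finger_force: 60.0
```

Run:
```python
from station import env,imaging
from h import *
s=env.sense();print(s['ft_force'],s['moment'],s['width']);shift(s,[.5065,-.03,.193],-.0135)
c=imaging.camera('top');a=c['color'][:,:,::-1]
cv2.imwrite("pics/crop4.png",cv2.resize(a[160:250,320:450],None,fx=6,fy=6,interpolation=cv2.INTER_CUBIC))
```

```text
[-0.0108772  -0.02209324 -2.86583041] [-0.05075637  0.18832657 -0.07984368] 0.013703084308976406
cur yaw -0.0135 tcp [ 0.5052 -0.0185  0.1922] shift cm [-0.15 -1.15 -0.08] twist 0.0 tooly [ 0.013  1.    -0.   ]
```

View pics/crop4.png

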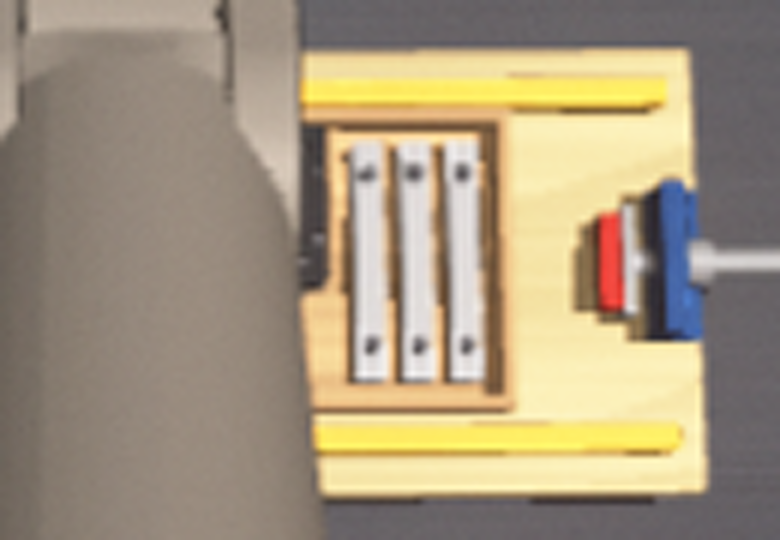

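The tray front is at col 512, rows 108–410 (centre 259). The rails are centred at about row 264.5 and the pad face is at col 598. The tray is about 2 mm off toward +x with about 40 mm to go, so I'll nudge it, lower a little and approach.

Request:
drive_tool([
  {"tx":0.05,"ty":-0.3,"tz":0.03,"twist":0,"fingers":1},
  {"tx":0.1,"ty":-0.8,"tz":0.05,"twist":0,"fingers":1},
  {"tx":0.15,"ty":-1.3,"tz":0.05,"twist":0,"fingers":1},
  {"tx":0.15,"ty":-1.8,"tz":0.05,"twist":0,"fingers":1},
  {"tx":0.15,"ty":-2.3,"tz":0.05,"twist":0,"fingers":1},
  {"tx":0.15,"ty":-2.8,"tz":0.05,"twist":0,"fingers":1},
  {"tx":0.15,"ty":-3.1,"tz":0.05,"twist":0,"fingers":1},
  {"tx":0.15,"ty":-3.3,"tz":0.05,"twist":0,"fingers":1},
  {"tx":0.15,"ty":-3.3,"tz":0.05,"twist":0,"fingers":1},
  {"tx":0.15,"ty":-3.3,"tz":0.05,"twist":0,"fingers":1},
])

```text
clock: 11.28
tool_pos: [0.5036, -0.0513, 0.1921]
eef_rot: [0.021, 3.14, 0.001]
ft_force: [-0.6, 4.8, 6.3]
width: 0.0133
finger_force: 60.0
```

Request:
drive_tool([
  {"tx":0,"ty":0,"tz":-0.04,"twist":0,"fingers":1},
  {"tx":0,"ty":0,"tz":-0.04,"twist":0,"fingers":1},
  {"tx":0,"ty":-0.1,"tz":-0.04,"twist":0,"fingers":1},
  {"tx":0,"ty":-0.1,"tz":-0.04,"twist":0,"fingers":1},
])

```text
clock: 11.78
tool_pos: [0.5033, -0.0525, 0.1921]
eef_rot: [0.022, 3.141, 0.0]
ft_force: [0.7, 5.3, 2.3]
width: 0.0133
finger_force: 60.0
```

Request:
drive_tool([
  {"tx":0,"ty":-0.05,"tz":-0.02,"twist":0,"fingers":1},
  {"tx":0,"ty":-0.1,"tz":-0.02,"twist":0,"fingers":1},
  {"tx":0,"ty":-0.1,"tz":-0.02,"twist":0,"fingers":1},
])

```text
clock: 12.15
tool_pos: [0.503, -0.0538, 0.1922]
eef_rot: [-0.022, -3.141, 0.0]
ft_force: [1.2, 2.5, -0.8]
width: 0.0137
finger_force: 60.0
```

Request:
drive_tool([
  {"tx":0,"ty":-0.05,"tz":0,"twist":0,"fingers":1},
  {"tx":0,"ty":-0.1,"tz":0,"twist":0,"fingers":1},
  {"tx":0,"ty":-0.1,"tz":0,"twist":0,"fingers":1},
])

```text
clock: 12.52
tool_pos: [0.5031, -0.0548, 0.1922]
eef_rot: [-0.022, -3.141, 0.0]
ft_force: [0.4, 2.4, -1.8]
width: 0.0139
finger_force: 60.0
```

Request:
drive_tool([
  {"tx":0,"ty":-0.05,"tz":0,"twist":0,"fingers":1},
  {"tx":0,"ty":-0.1,"tz":0,"twist":0,"fingers":1},
  {"tx":0,"ty":-0.1,"tz":0,"twist":0,"fingers":1},
])

```text
clock: 12.9
tool_pos: [0.5031, -0.0558, 0.1923]
eef_rot: [-0.022, -3.141, 0.0]
ft_force: [0.8, 1.4, -1.8]
width: 0.0138
finger_force: 60.0
```

Request:
drive_tool([
  {"tx":0,"ty":-0.05,"tz":0,"twist":0,"fingers":1},
  {"tx":0,"ty":-0.1,"tz":0,"twist":0,"fingers":1},
  {"tx":0,"ty":-0.1,"tz":0,"twist":0,"fingers":1},
])

```text
clock: 13.28
tool_pos: [0.5031, -0.0567, 0.1923]
eef_rot: [-0.022, -3.142, 0.0]
ft_force: [-0.8, 2.1, -1.9]
width: 0.0137
finger_force: 60.0
```

Request:
drive_tool([
  {"tx":0,"ty":-0.05,"tz":0,"twist":0,"fingers":1},
  {"tx":0,"ty":-0.1,"tz":0,"twist":0,"fingers":1},
  {"tx":0,"ty":-0.1,"tz":0,"twist":0,"fingers":1},
])

```text
clock: 13.65
tool_pos: [0.5031, -0.0577, 0.1923]
eef_rot: [-0.022, -3.141, 0.0]
ft_force: [-0.4, 2.3, -1.9]
width: 0.0136
finger_force: 60.0
```

Request:
drive_tool([
  {"tx":0,"ty":-0.05,"tz":0,"twist":0,"fingers":1},
  {"tx":0,"ty":-0.1,"tz":0,"twist":0,"fingers":1},
  {"tx":0,"ty":-0.1,"tz":0,"twist":0,"fingers":1},
])

```text
clock: 14.02
tool_pos: [0.5031, -0.0587, 0.1923]
eef_rot: [-0.022, -3.141, 0.0]
ft_force: [1.9, 2.3, -1.7]
width: 0.0139
finger_force: 60.0
```

Request:
drive_tool([
  {"tx":0,"ty":-0.05,"tz":0,"twist":0,"fingers":1},
  {"tx":0,"ty":-0.1,"tz":0,"twist":0,"fingers":1},
  {"tx":0,"ty":-0.1,"tz":0,"twist":0,"fingers":1},
])

```text
clock: 14.4
tool_pos: [0.5031, -0.0594, 0.1923]
eef_rot: [-0.021, -3.141, -0.0]
ft_force: [-0.6, 5.5, -1.8]
width: 0.0136
finger_force: 60.0
```

Request:
drive_tool([
  {"tx":0,"ty":-0.05,"tz":0,"twist":0,"fingers":1},
  {"tx":0,"ty":-0.1,"tz":0,"twist":0,"fingers":1},
  {"tx":0,"ty":-0.1,"tz":0,"twist":0,"fingers":1},
])

```text
clock: 14.78
tool_pos: [0.5031, -0.0599, 0.1923]
eef_rot: [-0.021, -3.141, -0.001]
ft_force: [-0.1, 7.9, 0.7]
width: 0.0137
finger_force: 60.0
```

Request:
drive_tool([
  {"tx":0,"ty":-0.05,"tz":0,"twist":0,"fingers":1},
  {"tx":0,"ty":-0.08,"tz":0,"twist":0,"fingers":1},
  {"tx":0,"ty":-0.08,"tz":0,"twist":0,"fingers":1},
])

```text
clock: 15.15
tool_pos: [0.5031, -0.0604, 0.1924]
eef_rot: [-0.02, -3.141, -0.002]
ft_force: [0.6, 11.4, 1.3]
width: 0.0136
finger_force: 60.0
```

Request:
drive_tool([
  {"tx":0,"ty":0.01,"tz":0,"twist":0,"fingers":1},
  {"tx":0,"ty":0.01,"tz":0,"twist":0,"fingers":1},
  {"tx":0,"ty":0.01,"tz":0,"twist":0,"fingers":1},
  {"tx":0,"ty":0.01,"tz":0,"twist":0,"fingers":1},
])

```text
clock: 15.65
tool_pos: [0.5031, -0.0604, 0.1923]
eef_rot: [-0.02, -3.141, -0.002]
ft_force: [-0.7, 10.2, 0.5]
width: 0.0137
finger_force: 60.0
```

Request:
drive_tool([
  {"tx":0,"ty":0.1,"tz":0,"twist":0,"fingers":1},
  {"tx":0,"ty":0.15,"tz":0.02,"twist":0,"fingers":0.8},
  {"tx":0,"ty":0.15,"tz":0.02,"twist":0,"fingers":0.6},
  {"tx":0,"ty":0.15,"tz":0.02,"twist":0,"fingers":0.5},
  {"tx":0,"ty":0.15,"tz":0.02,"twist":0,"fingers":0.5},
  {"tx":0,"ty":0.15,"tz":0.02,"twist":0,"fingers":0.5},
])

```text
clock: 16.4
tool_pos: [0.5031, -0.0599, 0.1921]
eef_rot: [-0.022, -3.141, 0.0]
ft_force: [0.4, 0.2, 0.6]
width: 0.0468
finger_force: 0.0
```

Request:
drive_tool([
  {"tx":0,"ty":0,"tz":-2,"twist":0,"fingers":0.5},
  {"tx":0,"ty":0,"tz":-5,"twist":0,"fingers":0.5},
  {"tx":0,"ty":0,"tz":-9,"twist":0,"fingers":0.5},
  {"tx":0,"ty":4,"tz":-13,"twist":0,"fingers":0.5},
  {"tx":0,"ty":9,"tz":-16,"twist":0,"fingers":0.5},
  {"tx":0,"ty":14,"tz":-16,"twist":0,"fingers":0.5},
  {"tx":0,"ty":20,"tz":-16,"twist":0,"fingers":0.5},
  {"tx":0,"ty":25,"tz":-16,"twist":0,"fingers":0.5},
  {"tx":0,"ty":30,"tz":-16,"twist":0,"fingers":0.5},
  {"tx":0,"ty":30,"tz":-16,"twist":0,"fingers":0.5},
  {"tx":0,"ty":30,"tz":-16,"twist":0,"fingers":0.5},
  {"tx":0,"ty":30,"tz":-16,"twist":0,"fingers":0.5},
])

```text
clock: 17.9
tool_pos: [0.5075, 0.2387, 0.3522]
eef_rot: [0.025, 3.141, -0.0]
ft_force: [0.4, -0.6, -1.0]
width: 0.0468
finger_force: 0.0
```

Run:
```python
from station import env,imaging
from h import *
print(env.sense()['tool_pos'])
c=imaging.camera('top');a=c['color'][:,:,::-1]
cv2.imwrite("pics/crop5.png",cv2.resize(a[160:250,320:450],None,fx=6,fy=6,interpolation=cv2.INTER_CUBIC))
```

```text
[0.50748326 0.23874511 0.35218135]
```

View pics/crop5.png

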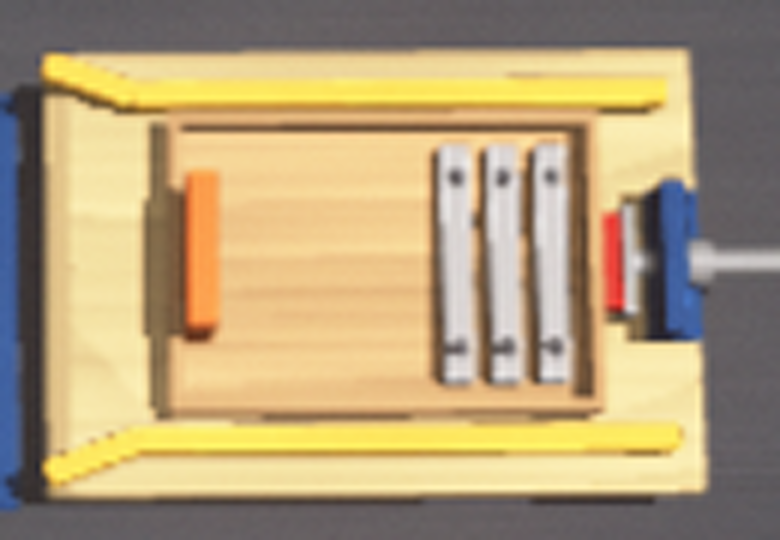

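The tray lies flat between the rails (rows 113–413), its front touching the pad at col 603, and the hand is clear. I'll hand it in.

```bash
python3 -c "
from station import env
print(env.job_done())"
```

```text
the job is handed in; nothing more can be done
None
```

I slid the tray level across the gap into the dock and pressed it on the pad with 10–11 N at the handle for about 0.5 s. I then released it, lying flat between the rails against the pad, and handed the job in (no verdict came back).

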